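# Sort stone blanks into the sample trays

### The job

Sort the five loose stone blanks on the bench into the three white trays: each tray shows a fixed sample stone in its narrow back bay, and every blank belongs in the large front bay of the tray whose sample has its shape. Set each blank down gently (do not let it drop) so that it lies flat on the tray's floor, none on top of another or on a wall. Do not knock over or push aside the small jar that stands among them.

Things in the scene. Friction and masses are not known exactly. Their poses are not given: they have to be found in the camera images.
- round_1: Loose round stone blank: a flat disc, 44 mm across, 10 mm thick. Same reddish stone as the others, about 34 g. Origin at the centre of the solid (5 mm above the bench when lying flat), its z axis up through the thickness.
- round_2: The second loose round stone blank, same as round_1: a flat disc, 44 mm across, 10 mm thick. Same reddish stone as the others, about 34 g. Origin at the centre of the solid (5 mm above the bench when lying flat), its z axis up through the thickness.
- square_1: Loose square stone blank, 36 x 36 mm, 10 mm thick, sides along its x and y. Same reddish stone as the others, about 34 g. Origin at the centre of the solid (5 mm above the bench when lying flat), its z axis up through the thickness.
- bar_1: Loose long bar-shaped stone blank, 64 mm long (its x), 18 mm wide (its y), 10 mm thick. Same reddish stone as the others, about 34 g. Origin at the centre of the solid (5 mm above the bench when lying flat), its z axis up through the thickness.
- bar_2: The second loose bar-shaped stone blank, same as bar_1: 64 mm long (its x), 18 mm wide (its y), 10 mm thick. Same reddish stone as the others, about 34 g. Origin at the centre of the solid (5 mm above the bench when lying flat), its z axis up through the thickness.
- tray_round: White tray, fixed; sample a round disc (44 mm). Origin on the bench under the centre of its large front bay; x towards the back bay. Floor top at 4 mm; walls 22 mm high, 4 mm thick. Front bay inside: x -48 to 48, y -71 to 71 mm. Back bay, x 52 to 102 mm: the sample, fixed on a raised step at x 77, top at 22 mm. Round blanks go here.
- tray_square: White tray, fixed; sample a square (36 mm). Origin on the bench under the centre of its large front bay; x towards the back bay. Floor top at 4 mm; walls 22 mm high, 4 mm thick. Front bay inside: x -48 to 48, y -71 to 71 mm. Back bay, x 52 to 102 mm: the sample, fixed on a raised step at x 77, top at 22 mm. The square blank goes here.
- tray_bar: White tray, fixed; sample a long bar (64 x 18 mm, lying along y). Origin on the bench under the centre of its large front bay; x towards the back bay. Floor top at 4 mm; walls 22 mm high, 4 mm thick. Front bay inside: x -48 to 48, y -71 to 71 mm. Back bay, x 52 to 102 mm: the sample, fixed on a raised step at x 77, top at 22 mm. Bar blanks go here.
- jar: Small closed polish jar with a steel cap, 44 mm across, 50 mm high, 150 g, loose, standing in the same row as the blanks. Origin at the centre of its underside. To be left alone.
Mind the look-alikes: they are no part of the job. What is shaped like the bar_2 but black or red is not meant.

How it is judged:
By the outcome, as a careful person would: the job done as asked, in the order asked, and still so for the second after the job is handed in, with the robot touching nothing.
It also fails if it takes over 107 s, if anything falls off the work surface, if the arm or the gripper's body presses on something with over 40 N, if the wrist force passes 120 N, or if a joint passes its speed limit or range.

### The arm

A 6-joint arm with a two-finger parallel gripper is mounted at the origin on the work surface. World frame = base frame: x ahead of the robot, y to its left, z up, the work surface at z = 0. Lengths are in m, angles in rad, forces in N, time in s.
With the tool pointing down it reaches from about 0.275 to 0.75 m from the base axis. Payload 10.2 kg.
Tool frame: the origin (TCP) lies between the finger pads; the fingertips stand 19 mm ahead of it and the grasp point (between the pads) is the TCP; x points along the fingers, z is the direction in which the jaws open and shut, and the axes are right-handed (so a half turn about x gives the same grasp; the last joint's range is limited). The gripper opens to 85 mm and grips with 20 to 120 N. Pads are 22 mm wide; open, the fingers measure 114 mm over their backs; the gripper's body (76 mm by 85 mm) begins 54 mm behind the grasp point. The pads swing forward as they close: fully open they stand 13 mm farther back than shut.
Start: joints at [-1.35, 0.313, 1.498, -0, 1.331, -0.223], TCP at [0.225, -0.474, 0.25] pointing down, gripper open.
Joint ranges: [-2.94, 2.94], [-0.97, 2.17], [0.19, 2.56], [-1.23, 4.37], [0.02, 3.11], [-2.88, 2.88]. Speed limits (rad/s): [2.39, 2.39, 3.01, 3.14, 3.14, 3.14].

### API

Orientations are given as a rotation vector (axis times angle).
In Python, from cell import r gives the robot as it stands. The module is installed in compiled form; this text tells all that it offers.
- The arm moves only by the shell command python3 -m handwheel 'ROWS' [FORCE]. ROWS is JSON, one flat list of numbers, 5 for each row, row after row: the shift along the world's x, y, z as a fraction of full scale, then the turn about the world's z as a fraction of full scale, then the gripper command: -1 is fully open, 1 is shut, values between are in proportion. A call has 1 to 20 rows; each row is the pose to reach, as a shift and turn from the pose commanded when the call began; what a row does not reach only later rows make up. Full scale, the value 1, is 0.1 m for a shift and 60 degrees for a turn. A row lasts 1/12 s, in which the tool goes at most 41.7 mm and 7.16 degrees, less where a joint would pass 70% of its speed; a pose out of reach is approached as far as the arm can. A call with a number of a shift or a turn outside -1 to 1 is refused whole. A call with a gripper value outside its range is refused whole. The fingers move at their own pace and stop on an object; FORCE is the grip in N (left out, the last holds). Time passes only in rows, so rows that repeat a pose let the fingers close. It gives the time, the measured TCP pose, the force and the opening at its end, in the units of the state.
- r.observe(): the state, without advancing time (a new reading comes with each control period).
- r.snapshot(name): name is "scene" or "top" or "wrist"; returns a dict with "image" (420x560x3 uint8, red, green, blue), "depth" (420x560 float32, m along the optical axis (not along the pixel's ray), 0 where there is no reading), "fx", "fy", "cx", "cy" (pixels), "pose" (4x4, takes a point from camera to world coordinates); the wrist camera has in their place "mount" (4x4, takes a point from camera to tool coordinates, whose origin is the TCP and whose axes are the tool frame's). Camera axes: x right, y up, looking along -z (the intrinsics and any distortion apply to the point x, -y, -z); pixel columns grow to the right and rows downward; lengths in m; the calibration is good to about 2 mm. The wrist camera is an equidistant fisheye: a pixel r from the principal point sees the ray r / f radians off the axis. A picture is of the moment at which its call begins: read the wrist's pose just before it.
- r.sign_off(): hands the job in, once; it reports no verdict.
The state is a dict: "time_s": time; "joints": joint angles; "qd": joint speeds; "tau": joint torques, N m; "eef_pos": TCP position; "ee_rot": TCP orientation; "contact_force": force on the tool from outside, world axes, zero at the start; "moment": the same for the moment, N m; "width": finger opening in m.
Only numpy, scipy, OpenCV 4.12 (cv2) and the standard library are available. Lean on these libraries where they do the work, as an engineer would, in place of code of your own. Each camera call takes 0.05 s, during which the arm holds its last target.

## Working session

There is one attempt and no reset: what is moved stays moved. The work goes in short steps, Python scripts to look and compute and a shell command to move; the robot and the scene stay as the last step left them, time stands still between calls to the robot, and variables do not carry over. Pictures are saved under pics/ and viewed, and the job is handed in when it is done.

```bash
mkdir -p pics; python3 - <<'E'
from cell import r
import cv2,numpy as np
o=r.observe();print(o['time_s'],o['eef_pos'],o['ee_rot'],o['width'])
for n in('top','scene'):
    s=r.snapshot(n);cv2.imwrite(f'pics/{n}0.png',s['image'][:,:,::-1]);np.savez(f'{n}0.npz',**s)
    print(n,s['fx'],s['fy'],s['cx'],s['cy'],s['pose'],s.keys())
E
```

```text
0.0 [ 0.22534736 -0.47390936  0.24973602] [ 0.87729037  1.38800456 -0.87576862] 0.08540848365853976
top 447.6230895373324 447.6230895373324 272.57342899872623 211.88104239502212 [[-0.02740039  0.99610453 -0.08381519  0.41956011]
 [-0.99870805 -0.03086848 -0.04036554  0.01816423]
 [-0.04279555  0.08260087  0.99566342  0.87566406]
 [ 0.          0.          0.          1.        ]] dict_keys(['image', 'depth', 'fx', 'fy', 'cx', 'cy', 'pose'])
scene 519.8669968054575 519.8669968054575 275.65212383456554 200.29946418311593 [[-0.88488376 -0.38975209  0.25509613  0.77810138]
 [ 0.46574854 -0.74932768  0.47072957  0.60404336]
 [ 0.00768275  0.53535161  0.84459436  1.08136322]
 [ 0.          0.          0.          1.        ]] dict_keys(['image', 'depth', 'fx', 'fy', 'cx', 'cy', 'pose'])
```

View pics/top0.png

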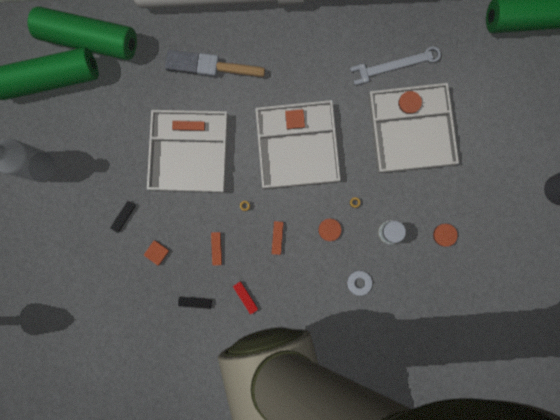

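View pics/scene0.png

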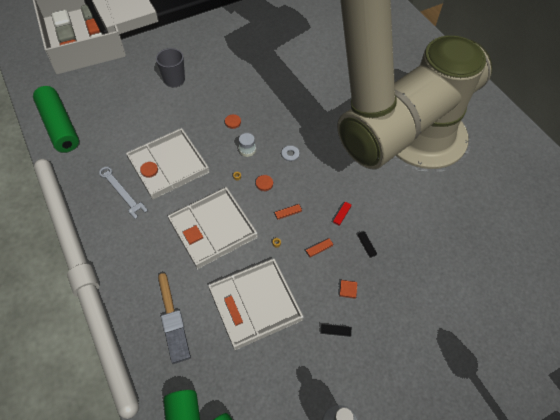

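```bash
cat > h.py <<'E'
import numpy as np,cv2
from scipy.spatial.transform import Rotation as R
def pts(s,u,v,z=None):
    """pixel -> world; with plane height z or depth"""
    P=s['pose'];d=np.stack([(u-s['cx'])/s['fx'],-(v-s['cy'])/s['fy'],-np.ones_like(u,float)],-1)
    w=d@P[:3,:3].T
    if z is None: t=s['depth'][np.int_(v),np.int_(u)]
    else: t=(z-P[2,3])/w[...,2]
    return P[:3,3]+w*t[...,None]
def blobs(s,z=0.01,lo=40):
    im=s['image'].astype(int);h=cv2.cvtColor(s['image'],cv2.COLOR_RGB2HSV)
    m=((h[...,0]<15)|(h[...,0]>172))&(h[...,1]>130)&(h[...,2]>80)
    n,l,st,c=cv2.connectedComponentsWithStats(m.astype(np.uint8))
    for i in range(1,n):
        if st[i,4]<lo: continue
        v,u=np.nonzero(l==i);dp=pts(s,u,v);zz=np.median(dp[:,2])
        p=pts(s,u.astype(float),v.astype(float),z)[:,:2]
        (c0,wh,a)=cv2.minAreaRect((p*1000).astype(np.float32))
        if wh[0]<wh[1]: wh=wh[::-1];a+=90
        print('px',c[i].round(),'xy mm',np.round(p.mean(0)*1000,1),'rect',np.round(c0,1),np.round(wh,1),'ang',round(a,1),'zdepth',round(zz*1000,1),'hue',np.median(h[l==i],0), 'depthxy',np.round(np.median(dp[:,:2],0)*1000,1))
E
python3 - <<'E'
from h import *
for n in('top','scene'):
    print(n);s=dict(np.load(n+'0.npz'));blobs(s)
M=R.from_rotvec([0.87729037,1.38800456,-0.87576862]).as_matrix();print(M.round(3))
s=dict(np.load('top0.npz'));D=s['depth'];print((D==0).mean())
# tray corners, wall top 22mm
h=cv2.cvtColor(s['image'],cv2.COLOR_RGB2HSV)
P=pts(s,*np.meshgrid(np.arange(560),np.arange(420)))
m=((h[...,2]>140)&(h[...,1]<50)).astype(np.uint8)
n,l,st,c=cv2.connectedComponentsWithStats(cv2.morphologyEx(m,cv2.MORPH_CLOSE,np.ones((7,7))))
for i in range(1,n):
    if st[i,4]<200: continue
    v,u=np.nonzero(l==i)
    p=pts(s,u.astype(float),v.astype(float),.022)[:,:2]
    r=cv2.minAreaRect((p*1000).astype(np.float32));print(c[i].round(),st[i,4],np.round(r[0],1),np.round(r[1],1),round(r[2],1))
E
```

```text
top
px [410. 102.] xy mm [ 699.9 -221.3] rect [ 699.9 -221.4] [40.4 38.8] ang 122.1 zdepth 21.3 hue [  8. 142. 137.] depthxy [ 695.9 -218.1]
px [295. 119.] xy mm [675.1   4.4] rect [675.2   4.4] [32.9 32.8] ang 3.5 zdepth 21.6 hue [  8. 143. 142.] depthxy [671.5   4.5]
px [188. 125.] xy mm [670.5 216.3] rect [670.1 217. ] [60.6 14.2] ang 87.7 zdepth 22.0 hue [  8. 143. 141.] depthxy [667.  213.3]
px [330. 230.] xy mm [455.  -55.5] rect [456.  -55.5] [40.3 38.5] ang 88.4 zdepth 9.6 hue [  8. 152. 140.] depthxy [454.6 -55.8]
px [277. 238.] xy mm [442.5  46.1] rect [442.6  46. ] [60.9 16.4] ang 173.8 zdepth 9.7 hue [  8. 152. 142.] depthxy [441.7  46.1]
px [445. 235.] xy mm [ 438.7 -273.9] rect [ 439.1 -273.8] [41.4 39.9] ang 88.3 zdepth 9.3 hue [  8. 152. 137.] depthxy [ 438.5 -274.2]
px [216. 248.] xy mm [424.9 165. ] rect [424.7 165. ] [60.1 15.6] ang 179.1 zdepth 9.9 hue [  8. 154. 142.] depthxy [425.4 165. ]
px [156. 252.] xy mm [420.3 282.6] rect [420.2 282.6] [34.8 34.8] ang 143.7 zdepth 9.7 hue [  8. 154. 141.] depthxy [420.5 282.8]
px [245. 298.] xy mm [329.4 110.3] rect [329.5
[... 1184 characters left out ...]
420.2 284.7] [38.  35.3] ang 54.7 zdepth 9.6 hue [  8. 184. 162.] depthxy [420.4 285.1]
px [233. 310.] xy mm [666.  212.1] rect [666.  211.7] [64.7 16.9] ang 86.5 zdepth 21.4 hue [  8. 178. 162.] depthxy [667.4 216.9]
[[-0.     0.903  0.429]
 [ 0.001  0.429 -0.903]
 [-1.     0.    -0.001]]
0.004392006802721089
[206.  64.] 209 [790.5 177. ] [29.2 31.1] 77.8
[380.  68.] 274 [ 767.1 -166.3] [ 31. 108.] 14.7
[414. 129.] 5774 [ 647.5 -221.9] [157.2 149.1] 4.1
[299. 145.] 5391 [623.1   2.4] [157.4 149.4] 3.5
[189. 151.] 5171 [618.4 218.1] [149.6 157.4] 86.5
[393. 231.] 351 [ 449.5 -171.8] [44.4 35.1] 63.2
[359. 283.] 309 [ 352.7 -105.7] [41. 41.] 87.6
[249. 368.] 307 [196.5 109.5] [36.6 69.6] 64.9
```

```bash
cat >> h.py <<'E'
def wristpts(s):
    u,v=np.meshgrid(np.arange(560.),np.arange(420.))
    x=(u-s['cx'])/s['fx'];y=(v-s['cy'])/s['fy'];t=np.hypot(x,y)+1e-9
    d=np.stack([np.sin(t)*x/t,-np.sin(t)*y/t,-np.cos(t)],-1)
    d=d/np.cos(t)[...,None]*s['depth'][...,None]
    return d@s['mount'][:3,:3].T+s['mount'][:3,3]
def tips():
    from cell import r
    s=r.snapshot('wrist');p=wristpts(s)
    m=(s['depth']>0)&(abs(p[...,0])<.05)&(abs(p[...,1])<.02)&(abs(p[...,2])<.06)
    q=p[m];print(len(q))
    for sg in(-1,1):
        a=q[q[:,2]*sg>0]
        if len(a): print(sg,'x range',np.percentile(a[:,0],[1,50,95,99,100]).round(4),'z',np.percentile(a[:,2],[1,50,99]).round(4))
    return s
E
python3 - <<'E'
from h import *
s=tips();cv2.imwrite('pics/w0.png',s['image'][:,:,::-1]);print(s['mount'].round(3))
E
```

```text
8834
-1 x range [-0.0496 -0.0333 -0.0009  0.0043  0.0077] z [-0.0598 -0.0451 -0.0368]
1 x range [-0.0494 -0.0292 -0.0002  0.0044  0.0069] z [0.0406 0.0477 0.0596]
[[ 0.001  0.328 -0.945 -0.123]
 [ 0.001  0.945  0.328  0.085]
 [ 1.    -0.001  0.001  0.002]
 [ 0.     0.     0.     1.   ]]
```

View pics/w0.png

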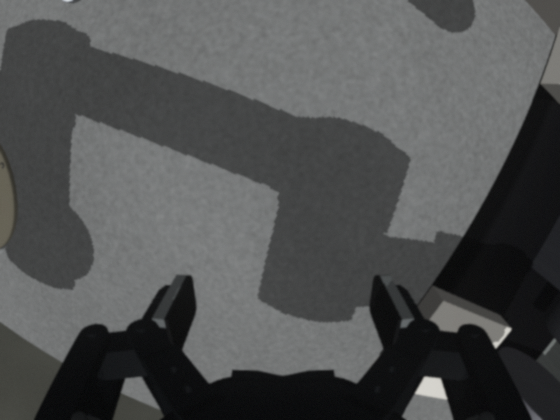

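```bash
python3 -m handwheel '[0.7,0.67,-0.5,0.38,-0.4, 0.7,0.67,-0.5,0.38,-0.4, 0.7,0.67,-0.5,0.38,-0.4, 0.7,0.67,-0.5,0.38,-0.4, 0.7,0.67,-0.5,0.38,-0.4]' 40; python3 -m handwheel '[0.7,0.67,-0.5,0.38,-0.4, 0.7,0.67,-0.5,0.38,-0.4, 0.7,0.67,-0.5,0.38,-0.4, 0.7,0.67,-0.5,0.38,-0.4, 0.7,0.67,-0.5,0.38,-0.4]';  python3 -m handwheel '[0.7,0.67,-0.5,0.38,-0.4, 0.7,0.67,-0.5,0.38,-0.4, 0.7,0.67,-0.5,0.38,-0.4, 0.7,0.67,-0.5,0.38,-0.4, 0.7,0.67,-0.5,0.38,-0.4, 0.7,0.67,-0.5,0.38,-0.4, 0.7,0.67,-0.5,0.38,-0.4]'
python3 - <<'E'
from h import *
from cell import r
o=r.observe();print(o);M=R.from_rotvec(o['ee_rot']).as_matrix();print(np.degrees(np.arctan2(M[1,2],M[0,2])))
s=tips();cv2.imwrite('pics/w1.png',s['image'][:,:,::-1])
E
```

```text
time_s: 0.57
eef_pos: [0.2959, -0.4064, 0.1999]
ee_rot: [0.569, 1.496, -0.568]
contact_force: [0.4, -0.8, 0.1]
width: 0.0601
time_s: 0.98
eef_pos: [0.3655, -0.3405, 0.1504]
ee_rot: [0.26, 1.555, -0.261]
contact_force: [-0.1, 0.3, 0.3]
width: 0.0601
time_s: 1.57
eef_pos: [0.435, -0.2749, 0.1013]
ee_rot: [-0.05, 1.569, 0.047]
contact_force: [0.5, -0.1, 0.2]
width: 0.0596
{'time_s': 1.5667, 'joints': array([-7.91533928e-01,  4.60318624e-01,  1.71136777e+00, -2.53304061e-04,
        9.67831069e-01, -8.53543724e-01]), 'qd': array([ 0.00413567, -0.0006951 ,  0.00567794,  0.0006274 , -0.00071981,
       -0.0089288 ]), 'tau': array([ 4.04709801e-01, -4.27683842e+01, -2.10368460e+01,  5.74495207e-03,
        1.55102185e-03,  1.19010312e-02]), 'eef_pos': array([ 0.43498551, -0.27493506,  0.10131008]), 'ee_rot': array([-0.05011119,  1.56898571,  0.04749921]), 'contact_force': array([ 0.50760702, -0.14545487,  0.18281038]), 'moment': array([0.0266716 , 0.0444318 , 0.01392451]), 'width': 0.059635818904143705}
3.561176256153251
12393
-1 x range [-0.0495 -0.0369  0.0038  0.0104  0.0157] z [-0.0594 -0.0411 -0.0244]
1 x range [-0.0496 -0.0365  0.0042  0.0104  0.0149] z [0.0263 0.0423 0.0593]
```

View pics/w1.png

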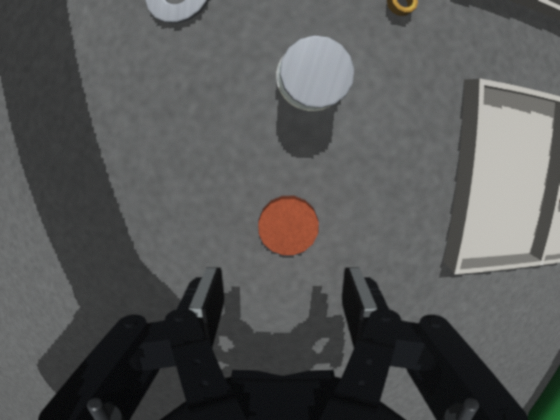

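```bash
cat >> h.py <<'E'
def wrist(name):
    from cell import r
    o=r.observe();s=r.snapshot('wrist');p=wristpts(s)
    cv2.imwrite(f'pics/{name}.png',s['image'][:,:,::-1])
    M=R.from_rotvec(o['ee_rot']).as_matrix();W=p@M.T+o['eef_pos']
    print('t',round(o['time_s'],2),'tcp',np.round(o['eef_pos']*1000,1),'yaw',np.degrees(np.arctan2(M[1,2],M[0,2])).round(1),'w',o['width'])
    h=cv2.cvtColor(s['image'],cv2.COLOR_RGB2HSV)
    m=((h[...,0]<15)|(h[...,0]>172))&(h[...,1]>130)&(h[...,2]>60)&(s['depth']>0)
    n,l,st,c=cv2.connectedComponentsWithStats(m.astype(np.uint8))
    for i in range(1,n):
        if st[i,4]<200: continue
        q=W[l==i];z=np.median(q[:,2]);q=q[abs(q[:,2]-z)<.003];q=q[:,:2]*1000
        c0,wh,a=cv2.minAreaRect(q.astype(np.float32))
        if wh[0]<wh[1]: wh=wh[::-1];a+=90
        print('px',c[i].round(),'mean',q.mean(0).round(1),'rect',np.round(c0,1),np.round(wh,1),round(a,1),'z',round(z*1000,1),'hue',np.median(h[l==i],0)[0])
E
python3 - <<'E'
from h import *
wrist('w2')
E
```

```text
t 1.62 tcp [ 435.  -274.7  101.2] yaw 3.6 w 0.05999524785688817
px [288. 226.] mean [ 439.8 -276.4] rect [ 439.9 -277.2] [42.9 41.6] 94.6 z 9.2 hue 8.0
```

```bash
python3 -m handwheel '[0.04,0,-0.3,0,-0.4, 0.04,0,-0.6,0,-0.4, 0.04,0,-0.7,0,-0.4, 0.04,0,-0.76,0,-0.4, 0.04,0,-0.8,0,-0.4, 0.04,0,-0.8,0,-0.4, 0.04,0,-0.8,0,-0.4]'
python3 - <<'E'
from h import *
tips();wrist('w3')
E
```

```text
time_s: 2.25
eef_pos: [0.4398, -0.2737, 0.0214]
ee_rot: [-0.053, 1.569, 0.051]
contact_force: [0.1, -1.2, 0.1]
width: 0.06
25849
-1 x range [-0.0492  0.0114  0.0226  0.0231  0.0241] z [-0.0594 -0.0335 -0.001 ]
1 x range [-0.0492  0.0116  0.0227  0.0232  0.0241] z [0.0005 0.0337 0.0594]
t 2.3 tcp [ 439.9 -273.7   21.4] yaw 3.8 w 0.05991549947973297
px [281. 284.] mean [ 439.9 -275.5] rect [ 440.1 -277.5] [43.5 42.2] 95.3 z 9.2 hue 8.0
```

View pics/w3.png

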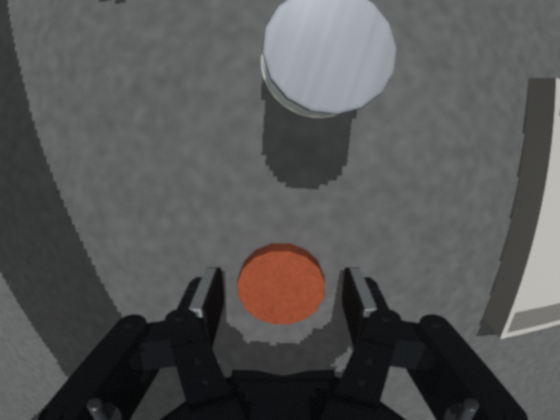

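```bash
python3 -m handwheel '[0,-0.02,-0.015,0,0.1, 0,-0.02,-0.015,0,0.3, 0,-0.02,-0.015,0,1, 0,-0.02,-0.015,0,1, 0,-0.02,-0.015,0,1, 0,-0.02,-0.015,0,1, 0,-0.02,-0.015,0,1, 0,-0.02,-0.015,0,1, 0,-0.02,-0.015,0,1]' 40;  python3 -m handwheel '[0,0,0.1,0,1, 0,0,0.4,0,1, 0,0,0.5,0,1, 0,0,0.5,0,1]'
python3 - <<'E'
from h import *
wrist('w4')
E
```

```text
time_s: 3.1
eef_pos: [0.4397, -0.2757, 0.0197]
ee_rot: [-0.053, 1.569, 0.051]
contact_force: [-1.5, -0.1, 5.4]
width: 0.0417
time_s: 3.43
eef_pos: [0.4405, -0.2762, 0.0715]
ee_rot: [-0.056, 1.566, 0.049]
contact_force: [0.4, -1.0, -0.1]
width: 0.042
t 3.43 tcp [ 440.5 -276.2   71.5] yaw 3.8 w 0.042047548174348776
px [282. 282.] mean [ 441.3 -276.1] rect [ 441.4 -277.9] [43.9 42.2] 93.7 z 60.9 hue 8.0
```

View pics/w4.png

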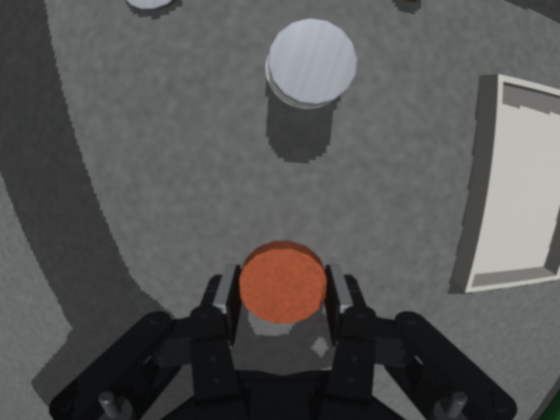

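```bash
python3 -m handwheel '[0.3,0.03,0,0,1, 0.65,0.06,0,0,1, 0.91,0.1,0,0,1, 0.91,0.1,0,0,1]';  python3 -m handwheel '[0.3,0.03,0,0,1, 0.65,0.06,0,0,1, 0.91,0.1,0,0,1, 0.91,0.1,0,0,1, 0.91,0.1,0,0,1]'
python3 - <<'E'
from h import *
wrist('w5')
E
```

```text
time_s: 3.82
eef_pos: [0.5334, -0.264, 0.0674]
ee_rot: [-0.054, 1.569, 0.054]
contact_force: [-0.3, 0.3, 0.1]
width: 0.0419
time_s: 4.23
eef_pos: [0.6212, -0.2544, 0.0667]
ee_rot: [-0.052, 1.572, 0.054]
contact_force: [-0.6, -0.0, -1.4]
width: 0.0418
t 4.23 tcp [ 621.2 -254.4   66.7] yaw 3.9 w 0.04181522346097841
px [415. 205.] mean [ 696.7 -220.4] rect [ 697.4 -221.3] [42.8 42.1] 135.9 z 21.3 hue 7.0
px [282. 283.] mean [ 621.9 -254.3] rect [ 621.8 -256.1] [43.3 41.8] 95.3 z 56.1 hue 7.0
```

View pics/w5.png

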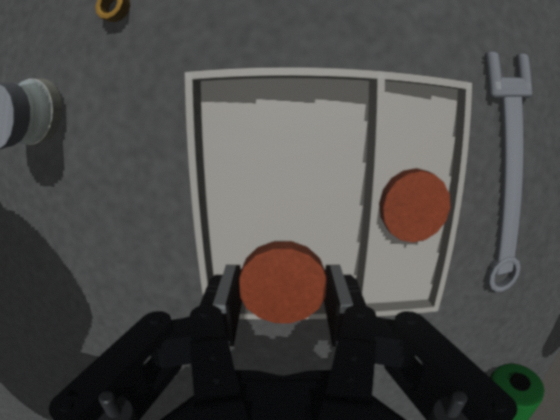

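```bash
python3 -m handwheel '[0,-0.02,-0.15,0,1, 0,-0.02,-0.28,0,1, 0,-0.02,-0.36,0,1, 0,-0.02,-0.39,0,1, 0,-0.02,-0.41,0,1, 0,-0.02,-0.42,0,1, 0,-0.02,-0.425,0,1, 0,-0.02,-0.425,0,1]'
```

```text
time_s: 4.95
eef_pos: [0.6216, -0.2573, 0.0267]
ee_rot: [-0.053, 1.57, 0.052]
contact_force: [-0.0, -0.7, -0.8]
width: 0.0417
```

```bash
python3 -m handwheel '[0,0,-0.01,0,1, 0,0,-0.02,0,1, 0,0,-0.02,0,1, 0,0,-0.02,0,1]'
```

```text
time_s: 5.28
eef_pos: [0.6214, -0.2572, 0.0243]
ee_rot: [-0.053, 1.57, 0.052]
contact_force: [-0.3, 0.6, -0.0]
width: 0.0416
```

```bash
python3 -m handwheel '[0,0,-0.005,0,1, 0,0,-0.01,0,1, 0,0,-0.01,0,1]'
```

```text
time_s: 5.53
eef_pos: [0.6215, -0.2572, 0.0238]
ee_rot: [-0.053, 1.57, 0.052]
contact_force: [-1.5, 1.0, 3.2]
width: 0.0418
```

```bash
python3 -m handwheel '[0,0,0,0,0, 0,0,0,0,-0.1, 0,0,0,0,-0.25, 0,0,0,0,-0.25, 0,0,0,0,-0.25, 0,0,0.1,0,-0.25, 0,0,0.4,0,-0.25, 0,0,0.6,0,-0.25, 0,0,0.6,0,-0.4]'
python3 - <<'E'
from h import *
wrist('w6')
E
```

```text
time_s: 6.28
eef_pos: [0.6233, -0.2583, 0.089]
ee_rot: [-0.056, 1.563, 0.049]
contact_force: [0.1, -0.5, 1.4]
width: 0.0599
t 6.28 tcp [ 623.3 -258.3   89. ] yaw 3.8 w 0.05986407676243713
px [399. 188.] mean [ 696.7 -220.4] rect [ 697.5 -221. ] [42.2 41.7] 150.1 z 21.3 hue 7.0
px [279. 230.] mean [ 622.2 -257.4] rect [ 622.2 -258.3] [42.2 41.3] 93.6 z 13.2 hue 7.0
```

View pics/w6.png

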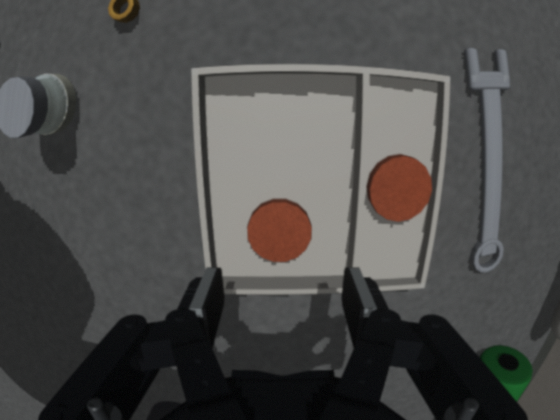

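```bash
python3 -m handwheel '[-0.2,0.25,0.1,0,-0.4, -0.4,0.5,0.1,0,-0.4, -0.56,0.67,0.1,0,-0.4]'; python3 -m handwheel '[-0.25,0.3,0,0,-0.4, -0.5,0.6,0,0,-0.4, -0.56,0.67,0,0,-0.4]';python3 -m handwheel '[-0.25,0.3,0,0,-0.4, -0.45,0.55,0,0,-0.4, -0.56,0.66,0,0,-0.4, -0.56,0.66,0,0,-0.4, -0.56,0.66,0,0,-0.4]'
python3 - <<'E'
from h import *
wrist('w7')
E
```

```text
time_s: 6.58
eef_pos: [0.5639, -0.1883, 0.0928]
ee_rot: [-0.052, 1.571, 0.054]
contact_force: [0.8, -0.1, 0.3]
width: 0.0598
time_s: 6.83
eef_pos: [0.5055, -0.1191, 0.0923]
ee_rot: [-0.052, 1.575, 0.056]
contact_force: [0.4, -0.1, 0.4]
width: 0.0598
time_s: 7.25
eef_pos: [0.4537, -0.0572, 0.0934]
ee_rot: [-0.053, 1.57, 0.053]
contact_force: [-0.7, 0.3, -0.5]
width: 0.0598
t 7.25 tcp [453.7 -57.2  93.4] yaw 3.9 w 0.05975241720254934
px [97.  9.] mean [314.2  95.5] rect [316.2  98.5] [29.5 17.8] 28.3 z 9.4 hue 0.0
px [276.  77.] mean [443.7  43.2] rect [443.5  43.3] [63.2 17.5] 174.0 z 9.3 hue 8.0
px [550. 179.] mean [665.4   1.3] rect [668.    2.5] [34.6 26.9] 94.2 z 21.2 hue 7.0
px [285. 227.] mean [456.2 -56.9] rect [456.2 -57.8] [43.7 42.3] 101.7 z 9.2 hue 8.0
px [500. 372.] mean [ 703.5 -209.8] rect [ 705.8 -210.2] [40.8 16.1] 139.1 z 20.8 hue 7.0
px [417. 407.] mean [ 615.  -259.3] rect [ 615.2 -261.8] [42.5 25.2] 127.0 z 12.9 hue 8.0
```

```bash
python3 -m handwheel '[0.02,0.01,-0.25,0,-0.4, 0.02,0.01,-0.5,0,-0.4, 0.02,0.01,-0.65,0,-0.4, 0.02,0.01,-0.72,0,-0.4, 0.02,0.01,-0.72,0,-0.4, 0.02,0.01,-0.72,0,-0.4, 0.02,0.01,-0.72,0,0.1, 0.02,0.01,-0.72,0,1, 0.02,0.01,-0.72,0,1, 0.02,0.01,-0.72,0,1, 0.02,0.01,-0.72,0,1, 0.02,0.01,-0.72,0,1, 0.02,0.01,-0.72,0,1]'
python3 - <<'E'
from h import *
wrist('w8')
E
```

```text
time_s: 8.38
eef_pos: [0.4562, -0.0566, 0.0226]
ee_rot: [-0.054, 1.568, 0.052]
contact_force: [-0.7, -0.3, 6.3]
width: 0.0416
t 8.38 tcp [456.2 -56.6  22.6] yaw 3.8 w 0.0415781984227499
px [267.  64.] mean [443.8  43.2] rect [443.3  43.5] [63.5 18. ] 174.0 z 9.3 hue 8.0
px [282. 279.] mean [456.9 -56. ] rect [456.9 -57.5] [44.  41.6] 94.2 z 9.2 hue 8.0
```

View pics/w8.png

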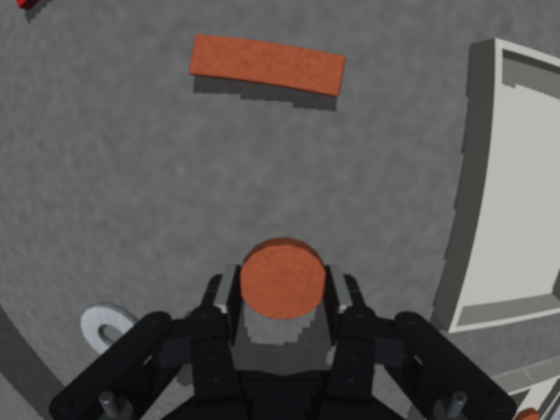

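```bash
python3 -m handwheel '[0,0,0.15,0,1, 0,0,0.4,0,1, 0.1,-0.1,0.5,0,1, 0.4,-0.34,0.5,0,1, 0.7,-0.6,0.5,0,1, 0.8,-0.67,0.5,0,1]'; python3 -m handwheel '[0.3,-0.25,0,0,1, 0.6,-0.5,0,0,1, 0.81,-0.68,0,0,1, 0.81,-0.68,0,0,1, 0.81,-0.68,0,0,1]'
python3 - <<'E'
from h import *
wrist('w9')
E
```

```text
time_s: 8.93
eef_pos: [0.5389, -0.1266, 0.0731]
ee_rot: [-0.054, 1.565, 0.049]
contact_force: [-0.5, -0.8, -1.1]
width: 0.0414
time_s: 9.35
eef_pos: [0.6168, -0.1918, 0.0715]
ee_rot: [-0.052, 1.57, 0.052]
contact_force: [-0.6, 0.4, -0.8]
width: 0.0416
t 9.35 tcp [ 616.8 -191.8   71.5] yaw 3.8 w 0.041565411649621735
px [282. 291.] mean [ 617.4 -191.3] rect [ 617.5 -193.3] [44.9 41.3] 92.1 z 57.7 hue 7.0
px [398. 289.] mean [ 696.5 -218.5] rect [ 697.5 -219.6] [43.  40.8] 24.7 z 21.1 hue 7.0
```

View pics/w9.png

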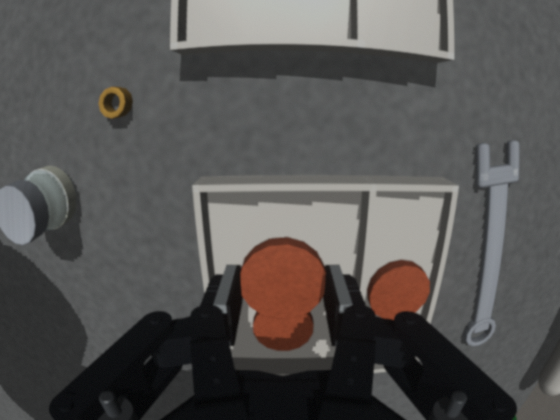

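```bash
python3 -m handwheel '[0,0,-0.15,0,1, 0,0,-0.3,0,1, 0,0,-0.38,0,1, 0,0,-0.42,0,1, 0,0,-0.44,0,1, 0,0,-0.44,0,1, 0,0,-0.44,0,1]';python3 -m handwheel '[0,0,-0.004,0,1, 0,0,-0.008,0,1, 0,0,-0.008,0,1]'
```

```text
time_s: 9.98
eef_pos: [0.6167, -0.1912, 0.0281]
ee_rot: [-0.053, 1.569, 0.052]
contact_force: [0.4, 0.1, 0.1]
width: 0.0414
time_s: 10.23
eef_pos: [0.6165, -0.1912, 0.0268]
ee_rot: [-0.053, 1.57, 0.052]
contact_force: [0.3, 0.2, 1.4]
width: 0.041
```

```bash
python3 -m handwheel '[0,0,-0.004,0,1, 0,0,-0.008,0,1, 0,0,-0.008,0,1]'
```

```text
time_s: 10.48
eef_pos: [0.6165, -0.1912, 0.0267]
ee_rot: [-0.053, 1.57, 0.052]
contact_force: [-3.8, 0.8, 7.2]
width: 0.0413
```

```bash
python3 -m handwheel '[0,0,0,0,0, 0,0,0,0,-0.1, 0,0,0,0,-0.25, 0,0,0,0,-0.25, 0,0,0,0,-0.25, 0,0,0.1,0,-0.25, 0,0,0.4,0,-0.25, 0,0,0.7,0,-0.25, 0,0,0.7,0,-0.25]'
python3 - <<'E'
from h import *
wrist('w10')
E
python3 -m handwheel '[-0.1,0.15,0,-0.12,0.2, -0.2,0.3,0,-0.24,0.2, -0.33,0.45,0,-0.36,0.2, -0.45,0.65,0,-0.48,0.2, -0.58,0.79,0,-0.556,0.2]'; python3 -m handwheel '[-0.1,0.15,0,-0.12,0.2, -0.2,0.3,0,-0.24,0.2, -0.33,0.45,0,-0.36,0.2, -0.45,0.65,0,-0.48,0.2, -0.58,0.79,0,-0.556,0.2]'; python3 -m handwheel '[-0.1,0.15,0,-0.12,0.2, -0.2,0.3,0,-0.24,0.2, -0.33,0.45,0,-0.36,0.2, -0.45,0.65,0,-0.48,0.2, -0.58,0.79,0,-0.556,0.2, -0.58,0.79,0,-0.556,0.2, -0.58,0.79,0,-0.556,0.2]'
python3 - <<'E'
from h import *
tips();wrist('w11')
E
```

```text
time_s: 11.23
eef_pos: [0.6188, -0.1923, 0.1026]
ee_rot: [-0.057, 1.561, 0.049]
contact_force: [0.7, -0.6, 1.2]
width: 0.0532
t 11.23 tcp [ 618.8 -192.3  102.6] yaw 3.8 w 0.053245442311101836
px [278. 222.] mean [ 617.3 -191. ] rect [ 617.3 -192. ] [42.6 41. ] 78.7 z 13.1 hue 7.0
px [383. 266.] mean [ 697.7 -218.1] rect [ 698.8 -218.9] [42.3 38. ] 139.4 z 21.1 hue 7.0
px [279. 299.] mean [ 622.3 -256.5] rect [ 622.4 -258. ] [42.5 40.6] 95.0 z 13.1 hue 7.0
time_s: 11.7
eef_pos: [0.5574, -0.1108, 0.0953]
ee_rot: [0.409, 1.533, -0.409]
contact_force: [-0.8, -0.9, 0.4]
width: 0.0344
time_s: 12.12
eef_pos: [0.4994, -0.0319, 0.0954]
ee_rot: [0.859, 1.396, -0.859]
contact_force: [0.6, 0.2, 0.2]
width: 0.0342
time_s: 12.7
eef_pos: [0.4421, 0.0462, 0.0957]
ee_rot: [1.287, 1.157, -1.287]
contact_force: [0.1, 0.7, -0.0]
width: 0.0342
13787
-1 x range [-0.0497 -0.0354  0.0052  0.0133  0.0196] z [-0.0513 -0.0323 -0.0146]
1 x range [-0.0497 -0.0353  0.0052  0.0134  0.0189] z [0.018  0.0358 0.055 ]
t 12.75 tcp [442.7  45.7  95.8] yaw -96.1 w 0.03444104290042407
px [547.   9.] mean [ 605.9 -187.8] rect [ 605.  -190.2] [36.6 19.2] 102.2 z 12.9 hue 8.0
px [283. 225.] mean [446.   43.1] rect [444.   43.3] [63.7 17.3] 173.7 z 9.3 hue 8.0
px [135. 260.] mean [428.1 161.6] rect [426.6 162.3] [62.9 18.2] 1.5 z 9.4 hue 8.0
px [ 37. 272.] mean [421.7 278.5] rect [421.1 279.9] [35.8 35.6] 143.9 z 9.5 hue 8.0
```

View pics/w10.png

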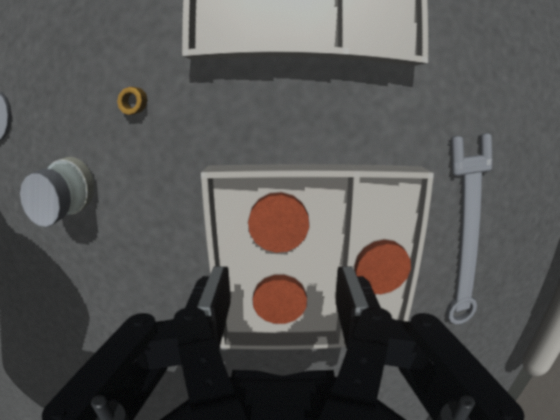

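View pics/w11.png

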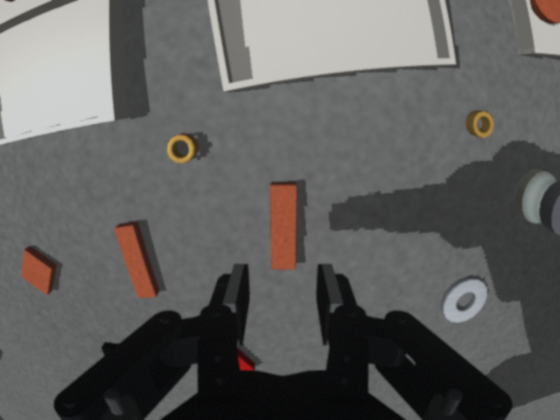

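```bash
python3 -m handwheel '[0.01,-0.01,-0.25,0,0.2, 0.01,-0.01,-0.5,0,0.2, 0.01,-0.01,-0.65,0,0.2, 0.01,-0.01,-0.71,0,0.2, 0.01,-0.01,-0.73,0,0.2, 0.01,-0.01,-0.735,0,0.2, 0.01,-0.01,-0.735,0,0.2]'
python3 - <<'E'
from h import *
wrist('w12')
E
```

```text
time_s: 13.38
eef_pos: [0.444, 0.0446, 0.0229]
ee_rot: [1.29, 1.155, -1.288]
contact_force: [-0.5, -0.0, -0.9]
width: 0.0343
t 13.38 tcp [444.   44.6  22.9] yaw -96.2 w 0.034252379653542143
px [282. 278.] mean [447.6  43. ] rect [443.8  43.3] [64.3 17.4] 174.1 z 9.3 hue 8.0
px [ 89. 312.] mean [431.  161.7] rect [426.6 162. ] [63.2 18.8] 1.1 z 9.4 hue 8.0
px [179. 397.] mean [356.2 123.2] rect [355.7 123.6] [18.7  7. ] 129.8 z 8.8 hue 0.0
```

View pics/w12.png

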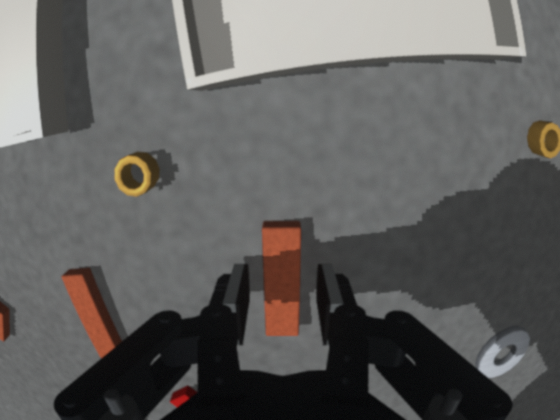

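```bash
python3 -m handwheel '[0,0,0,0,0.5, 0,0,0,0,1, 0,0,0,0,1, 0,0,0,0,1, 0,0,0,0,1, 0,0,0,0,1, 0,0,0,0,1]' 40; python3 -m handwheel '[0,0,0.15,0,1, 0,0,0.4,0,1, 0.1,0.1,0.5,0,1, 0.4,0.4,0.5,0,1, 0.7,0.7,0.5,0.04,1]'; python3 -m handwheel '[0.3,0.3,0,0,1, 0.6,0.6,0,0,1, 0.75,0.75,0,0,1, 0.75,0.75,0,0,1, 0.75,0.75,0,0,1]'
python3 - <<'E'
from h import *
wrist('w13')
E
```

```text
time_s: 14.02
eef_pos: [0.4439, 0.0448, 0.023]
ee_rot: [1.289, 1.154, -1.288]
contact_force: [-1.7, -1.0, 5.6]
width: 0.0165
time_s: 14.43
eef_pos: [0.5135, 0.1143, 0.0738]
ee_rot: [1.261, 1.174, -1.258]
contact_force: [0.9, -0.9, -0.2]
width: 0.0165
time_s: 14.85
eef_pos: [0.5873, 0.1894, 0.072]
ee_rot: [1.257, 1.177, -1.258]
contact_force: [-0.1, -0.5, -0.8]
width: 0.0166
t 14.85 tcp [587.3 189.4  72. ] yaw -93.8 w 0.016644481361617208
px [542. 110.] mean [673.5   7.2] rect [673.4   5.7] [34.4 32.5] 4.5 z 21.0 hue 7.0
px [230. 116.] mean [668.7 210.7] rect [668.7 211.9] [62.5 16.6] 86.5 z 21.4 hue 7.0
px [282. 279.] mean [590.3 187.5] rect [587.2 188. ] [64.  17.6] 177.0 z 58.2 hue 7.0
```

View pics/w13.png

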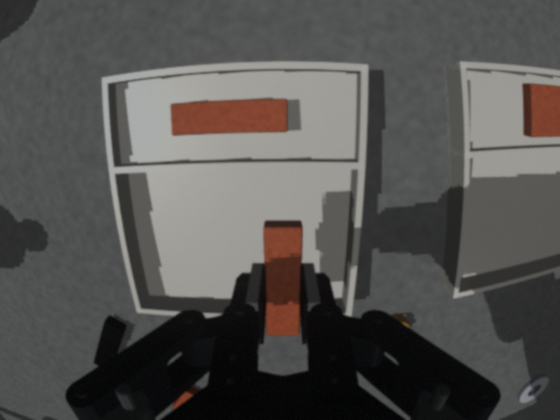

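```bash
python3 -m handwheel '[0.03,0,-0.15,0,1, 0.03,0,-0.3,0,1, 0.03,0,-0.38,0,1, 0.03,0,-0.42,0,1, 0.03,0,-0.44,0,1, 0.03,0,-0.44,0,1, 0.03,0,-0.44,0,1]';python3 -m handwheel '[0,0,-0.004,0,1, 0,0,-0.01,0,1, 0,0,-0.01,0,1, 0,0,-0.01,0,1]';python3 -m handwheel '[0,0,-0.004,0,1, 0,0,-0.006,0,1, 0,0,-0.006,0,1]'
```

```text
time_s: 15.48
eef_pos: [0.5906, 0.1887, 0.0289]
ee_rot: [1.259, 1.176, -1.258]
contact_force: [0.4, -0.2, 0.4]
width: 0.0165
time_s: 15.82
eef_pos: [0.5904, 0.1888, 0.0274]
ee_rot: [1.259, 1.177, -1.258]
contact_force: [0.8, -0.3, 0.2]
width: 0.0165
time_s: 16.07
eef_pos: [0.5904, 0.1888, 0.0271]
ee_rot: [1.259, 1.176, -1.258]
contact_force: [-1.9, -1.1, 5.2]
width: 0.0165
```

```bash
python3 -m handwheel '[0,0,0,0,0.55, 0,0,0,0,0.45, 0,0,0,0,0.3, 0,0,0,0,0.3, 0,0,0,0,0.3, 0,0,0.1,0,0.3, 0,0,0.4,0,0.3, 0,0,0.7,0,0.3, 0,0,0.7,0,0.2]'; python3 -m handwheel '[-0.3,-0.04,0,0.07,0.2, -0.6,-0.08,0,0.07,0.2, -0.83,-0.12,0,0.07,0.2]';  python3 -m handwheel '[-0.3,-0.04,0,0,0.2, -0.6,-0.08,0,0,0.2, -0.83,-0.12,0,0,0.2, -0.83,-0.12,0,0,0.2, -0.83,-0.12,0,0,0.2]'
python3 - <<'E'
from h import *
wrist('w14')
E
```

```text
time_s: 16.82
eef_pos: [0.593, 0.1892, 0.1033]
ee_rot: [1.264, 1.17, -1.25]
contact_force: [0.6, 0.6, 0.5]
width: 0.0343
time_s: 17.07
eef_pos: [0.5054, 0.1767, 0.0968]
ee_rot: [1.204, 1.213, -1.205]
contact_force: [-0.4, -0.4, 0.3]
width: 0.0344
time_s: 17.48
eef_pos: [0.4242, 0.1648, 0.0973]
ee_rot: [1.205, 1.211, -1.204]
contact_force: [-0.4, -0.0, 0.7]
width: 0.0341
t 17.48 tcp [424.2 164.8  97.3] yaw -89.6 w 0.034058738505219836
px [244.  15.] mean [568.5 188.2] rect [568.7 188.5] [22.1 17.2] 176.4 z 13.3 hue 8.0
px [283. 223.] mean [428.3 162.8] rect [426.4 162.8] [63.8 17.4] 1.7 z 9.3 hue 8.0
px [129. 229.] mean [422.2 279.7] rect [421.5 280.6] [36.4 35.6] 143.1 z 9.4 hue 8.0
```

View pics/w14.png

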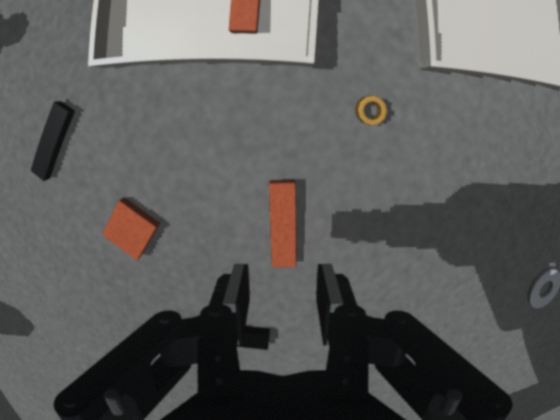

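```bash
python3 -m handwheel '[0.015,-0.01,-0.25,0.01,0.2, 0.015,-0.01,-0.5,0.01,0.2, 0.015,-0.01,-0.65,0.01,0.2, 0.015,-0.01,-0.72,0.01,0.2, 0.015,-0.01,-0.745,0.01,0.2, 0.015,-0.01,-0.75,0.01,0.2, 0.015,-0.01,-0.75,0.01,0.2]'; python3 -m handwheel '[0,0,0,0,0.5, 0,0,0,0,1, 0,0,0,0,1, 0,0,0,0,1, 0,0,0,0,1, 0,0,0,0,1, 0,0,0,0,1]' 40;  python3 -m handwheel '[0,0,0.15,0,1, 0,0,0.4,0,1, 0.1,0.05,0.5,0,1, 0.4,0.2,0.5,-0.04,1, 0.7,0.35,0.5,-0.08,1, 0.84,0.42,0.5,-0.08,1]'; python3 -m handwheel '[0.3,0.15,0,0,1, 0.6,0.3,0,0,1, 0.83,0.42,0,0,1, 0.83,0.42,0,0,1, 0.83,0.42,0,0,1]'
python3 - <<'E'
from h import *
wrist('w15')
E
```

```text
time_s: 18.12
eef_pos: [0.4266, 0.1639, 0.0223]
ee_rot: [1.198, 1.216, -1.196]
contact_force: [-0.2, 0.9, -0.5]
width: 0.0342
time_s: 18.7
eef_pos: [0.4265, 0.1639, 0.0225]
ee_rot: [1.198, 1.216, -1.195]
contact_force: [-0.4, -0.6, 7.3]
width: 0.0163
time_s: 19.2
eef_pos: [0.5128, 0.207, 0.0727]
ee_rot: [1.263, 1.173, -1.257]
contact_force: [-0.3, 0.5, 0.9]
width: 0.0168
time_s: 19.62
eef_pos: [0.5931, 0.2481, 0.0713]
ee_rot: [1.258, 1.177, -1.258]
contact_force: [0.2, -0.1, -0.2]
width: 0.0168
t 19.62 tcp [593.1 248.1  71.3] yaw -93.8 w 0.01679196410919469
px [335. 120.] mean [668.8 213. ] rect [668.6 211.9] [62.6 16.7] 86.7 z 21.3 hue 7.0
px [376. 241.] mean [592.7 187.7] rect [590.4 187.7] [63.6 17.8] 176.3 z 13.3 hue 7.0
px [282. 280.] mean [595.9 246.1] rect [592.8 246.3] [64.3 17.5] 176.1 z 58.0 hue 7.0
```

View pics/w15.png

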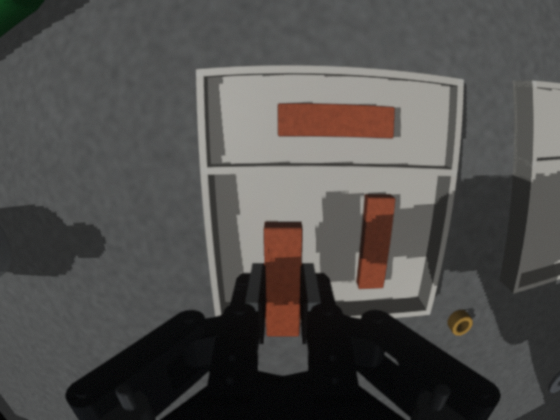

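```bash
python3 -m handwheel '[0,0,-0.15,0,1, 0,0,-0.3,0,1, 0,0,-0.38,0,1, 0,0,-0.42,0,1, 0,0,-0.43,0,1, 0,0,-0.43,0,1, 0,0,-0.43,0,1]';python3 -m handwheel '[0,0,-0.004,0,1, 0,0,-0.01,0,1, 0,0,-0.01,0,1, 0,0,-0.01,0,1]';python3 -m handwheel '[0,0,-0.004,0,1, 0,0,-0.007,0,1, 0,0,-0.007,0,1]'
```

```text
time_s: 20.25
eef_pos: [0.5931, 0.2478, 0.0294]
ee_rot: [1.259, 1.176, -1.258]
contact_force: [-0.8, 0.5, -0.1]
width: 0.0165
time_s: 20.58
eef_pos: [0.5929, 0.2478, 0.0277]
ee_rot: [1.259, 1.177, -1.258]
contact_force: [0.5, -0.5, 0.0]
width: 0.0159
time_s: 20.83
eef_pos: [0.5928, 0.2478, 0.0268]
ee_rot: [1.259, 1.177, -1.259]
contact_force: [-0.3, -0.0, -0.2]
width: 0.0161
```

```bash
python3 -m handwheel '[0,0,-0.004,0,1, 0,0,-0.006,0,1, 0,0,-0.006,0,1]'
```

```text
time_s: 21.08
eef_pos: [0.5928, 0.2478, 0.0266]
ee_rot: [1.259, 1.177, -1.258]
contact_force: [-2.2, -0.3, 3.2]
width: 0.0162
```

```bash
python3 -m handwheel '[0,0,0,0,0.55, 0,0,0,0,0.45, 0,0,0,0,0.3, 0,0,0,0,0.3, 0,0,0,0,0.3, 0,0,0.1,0,0.3, 0,0,0.4,0,0.3, 0,0,0.7,0,0.3, 0,0,0.7,0,0.2]'; python3 -m handwheel '[-0.2,0.04,0,0.12,0, -0.4,0.08,0,0.24,-0.1, -0.6,0.12,0,0.36,-0.27, -0.86,0.17,0,0.48,-0.27, -0.86,0.17,0,0.48,-0.27]';  python3 -m handwheel '[-0.2,0.04,0,0.12,-0.27, -0.4,0.08,0,0.24,-0.27, -0.6,0.12,0,0.36,-0.27, -0.86,0.17,0,0.475,-0.27, -0.86,0.17,0,0.475,-0.27, -0.86,0.17,0,0.475,-0.27, -0.86,0.17,0,0.475,-0.27]'
python3 - <<'E'
from h import *
wrist('w16')
E
```

```text
time_s: 21.83
eef_pos: [0.5954, 0.2484, 0.1033]
ee_rot: [1.265, 1.171, -1.25]
contact_force: [1.4, 0.7, -0.1]
width: 0.0342
time_s: 22.25
eef_pos: [0.5033, 0.2657, 0.0967]
ee_rot: [0.876, 1.389, -0.878]
contact_force: [-0.8, -0.1, 0.3]
width: 0.0546
time_s: 22.83
eef_pos: [0.4219, 0.2818, 0.0969]
ee_rot: [0.502, 1.511, -0.5]
contact_force: [0.2, -0.0, 0.9]
width: 0.0542
t 22.83 tcp [421.9 281.8  96.9] yaw -36.7 w 0.054223741059052706
px [490. 135.] mean [589.  247.8] rect [591.3 247.1] [63.3 18.3] 176.2 z 13.1 hue 8.0
px [513. 197.] mean [587.1 189.4] rect [589.3 188.4] [63.2 18.6] 176.4 z 13.0 hue 8.0
px [279. 226.] mean [421.9 282.4] rect [421.2 281.5] [36.6 35.4] 53.1 z 9.2 hue 8.0
```

View pics/w16.png

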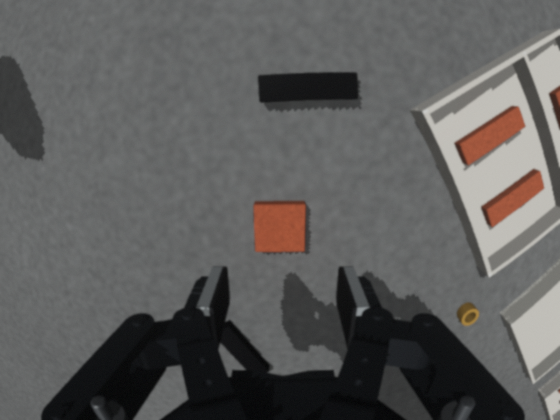

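```bash
python3 -m handwheel '[0,0,-0.25,0,-0.27, 0,0,-0.5,0,-0.27, 0,0,-0.65,0,-0.27, 0,0,-0.72,0,-0.27, 0,0,-0.745,0,-0.27, 0,0,-0.745,0,-0.27, 0,0,-0.745,0,-0.27]'; python3 -m handwheel '[0,0,0,0,0.1, 0,0,0,0,1, 0,0,0,0,1, 0,0,0,0,1, 0,0,0,0,1, 0,0,0,0,1, 0,0,0,0,1]' 40;  python3 -m handwheel '[0,0,0.15,0,1, 0,0,0.4,0,1, 0,0,0.55,0,1, 0,0,0.55,0,1]'
python3 - <<'E'
from h import *
wrist('w17')
E
```

```text
time_s: 23.47
eef_pos: [0.4216, 0.2819, 0.0226]
ee_rot: [0.501, 1.511, -0.499]
contact_force: [0.4, -0.3, 1.1]
width: 0.0546
time_s: 24.05
eef_pos: [0.4214, 0.282, 0.0229]
ee_rot: [0.5, 1.511, -0.498]
contact_force: [0.1, -0.8, 6.0]
width: 0.0343
time_s: 24.38
eef_pos: [0.4224, 0.2824, 0.0801]
ee_rot: [0.502, 1.508, -0.496]
contact_force: [1.3, -0.1, 0.3]
width: 0.0345
t 24.38 tcp [422.4 282.4  80.1] yaw -36.5 w 0.034532502915787466
px [502. 140.] mean [588.6 247.8] rect [590.9 246.9] [63.1 18.3] 176.3 z 13.1 hue 8.0
px [524. 205.] mean [586.9 189.7] rect [588.6 188.4] [62.9 18.2] 176.7 z 12.8 hue 8.0
px [283. 278.] mean [424.8 282.4] rect [423.8 281.1] [36.4 35.6] 53.3 z 66.4 hue 8.0
```

View pics/w17.png

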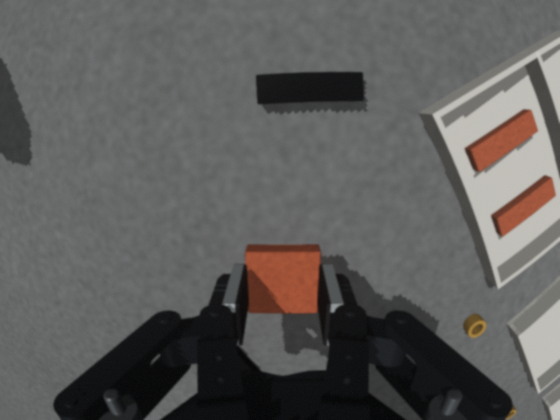

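```bash
python3 -m handwheel '[0.15,-0.23,0,0.06,1, 0.3,-0.5,0,0.12,1, 0.45,-0.75,0,0.18,1, 0.58,-0.94,0,0.223,1]'; python3 -m handwheel '[0.15,-0.23,0,0.06,1, 0.3,-0.5,0,0.12,1, 0.45,-0.75,0,0.18,1, 0.58,-0.94,0,0.223,1]'; python3 -m handwheel '[0.15,-0.23,0,0.06,1, 0.3,-0.5,0,0.12,1, 0.45,-0.75,0,0.18,1, 0.58,-0.94,0,0.223,1, 0.58,-0.94,0,0.223,1, 0.58,-0.94,0,0.223,1]'
python3 - <<'E'
from h import *
wrist('w18')
E
```

```text
time_s: 24.77
eef_pos: [0.4791, 0.186, 0.0759]
ee_rot: [0.315, 1.549, -0.316]
contact_force: [-0.3, 0.4, 1.0]
width: 0.0347
time_s: 25.1
eef_pos: [0.5372, 0.0918, 0.0758]
ee_rot: [0.132, 1.568, -0.133]
contact_force: [-0.3, -0.4, 0.2]
width: 0.0342
time_s: 25.6
eef_pos: [0.5945, -0.0009, 0.0755]
ee_rot: [-0.047, 1.572, 0.048]
contact_force: [-0.7, 0.9, -0.1]
width: 0.0342
t 25.6 tcp [594.5  -0.9  75.5] yaw 3.5 w 0.034237654576856055
px [405. 243.] mean [672.1   4.2] rect [673.1   3.2] [35.6 35.4] 92.6 z 21.2 hue 7.0
px [282. 278.] mean [ 5.952e+02 -4.000e-01] rect [595.2  -2.2] [36.6 35.2] 93.2 z 61.7 hue 7.0
```

View pics/w18.png

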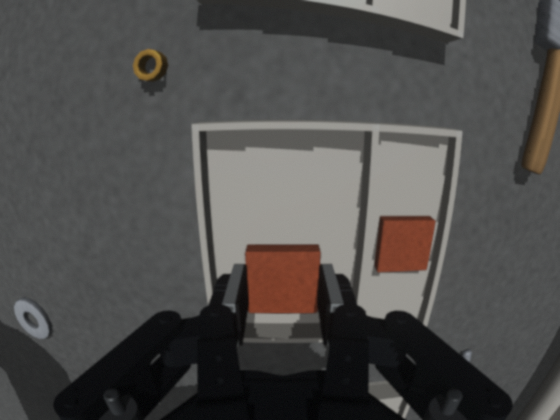

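Centred over the square tray. Contact is expected near TCP z 26.9.

```bash
python3 -m handwheel '[0,0,-0.15,0,1, 0,0,-0.3,0,1, 0,0,-0.4,0,1, 0,0,-0.45,0,1, 0,0,-0.475,0,1, 0,0,-0.475,0,1, 0,0,-0.475,0,1]';python3 -m handwheel '[0,0,-0.004,0,1, 0,0,-0.01,0,1, 0,0,-0.01,0,1, 0,0,-0.01,0,1]';python3 -m handwheel '[0,0,-0.004,0,1, 0,0,-0.005,0,1, 0,0,-0.005,0,1]'
```

```text
time_s: 26.23
eef_pos: [0.5951, -0.0001, 0.0298]
ee_rot: [-0.049, 1.569, 0.049]
contact_force: [-0.6, -0.3, -0.4]
width: 0.0347
time_s: 26.57
eef_pos: [0.5949, -0.0003, 0.0285]
ee_rot: [-0.049, 1.57, 0.049]
contact_force: [0.2, -0.2, -0.0]
width: 0.0346
time_s: 26.82
eef_pos: [0.5948, -0.0003, 0.0278]
ee_rot: [-0.049, 1.57, 0.049]
contact_force: [-0.3, -0.5, -0.9]
width: 0.0344
```

```bash
python3 -m handwheel '[0,0,-0.004,0,1, 0,0,-0.008,0,1, 0,0,-0.008,0,1]';python3 -m handwheel '[0,0,-0.004,0,1, 0,0,-0.005,0,1, 0,0,-0.005,0,1]'
```

```text
time_s: 27.07
eef_pos: [0.5948, -0.0002, 0.027]
ee_rot: [-0.049, 1.57, 0.049]
contact_force: [-1.4, 0.3, 0.8]
width: 0.0341
time_s: 27.32
eef_pos: [0.5949, -0.0002, 0.027]
ee_rot: [-0.049, 1.57, 0.049]
contact_force: [-2.4, 0.3, 5.0]
width: 0.0344
```

```bash
python3 -m handwheel '[0,0,0,0,0.15, 0,0,0,0,0.05, 0,0,0,0,-0.08, 0,0,0,0,-0.08, 0,0,0,0,-0.08, 0,0,0.1,0,-0.08, 0,0,0.4,0,-0.08, 0,0,0.7,0,-0.08, 0,0,1,0,-0.08, 0,0,1,0,-0.08]';python3 -m handwheel '[-0.3,0,0.3,0,-0.08, -0.6,0,0.6,0,-0.08, -0.9,0,0.6,0,-0.08, -0.9,0,0.6,0,-0.08]';python3 -m handwheel '[-0.3,0,0,0,-0.08, -0.6,0,0,0,-0.08, -0.9,0,0,0,-0.08, -0.9,0,0,0,-0.08, -0.9,0,0,0,-0.08]'
python3 - <<'E'
from h import *
from cell import r
for n in('top','scene'):
    s=r.snapshot(n);cv2.imwrite(f'pics/{n}9.png',s['image'][:,:,::-1]);print(n);blobs(s,0.014)
E
```

```text
time_s: 28.15
eef_pos: [0.5974, -0.0006, 0.1334]
ee_rot: [-0.051, 1.56, 0.047]
contact_force: [0.7, -0.4, 0.9]
width: 0.046
time_s: 28.48
eef_pos: [0.5011, 0.0004, 0.1878]
ee_rot: [-0.049, 1.571, 0.049]
contact_force: [-0.3, 0.6, -0.7]
width: 0.0457
time_s: 28.9
eef_pos: [0.4146, -0.0003, 0.187]
ee_rot: [-0.049, 1.569, 0.049]
contact_force: [1.2, -0.1, -0.4]
width: 0.046
top
px [410. 102.] xy mm [ 698.5 -220.2] rect [ 698.  -220.1] [40.6 38.6] ang 133.3 zdepth 21.6 hue [  8. 145. 137.] depthxy [ 696.  -217.7]
px [295. 119.] xy mm [673.8   4.8] rect [674.    4.7] [32.7 32.5] ang 3.4 zdepth 21.8 hue [  8. 144. 142.] depthxy [671.1   5.6]
px [188. 125.] xy mm [669.2 215.4] rect [668.9 216. ] [60.3 14.2] ang 87.7 zdepth 21.9 hue [  8. 144. 140.] depthxy [666.8 213.3]
px [430. 141.] xy mm [ 620.1 -255.5] rect [ 619.9 -255.5] [40.  39.2] ang 86.7 zdepth 13.4 hue [  8. 144. 138.] depthxy [ 620.3 -255.5]
px [396. 145.] xy mm [ 615.2 -189.4] rect [ 615.5 -189.4] [38.3 37.5] ang 87.2 zdepth 13.5 hue [  8. 145. 139.] depthxy [ 615.  -189.5]
px [172. 166.] xy mm [589.7 247.9] rect [589.9 247.9] 
[... 979 characters left out ...]
h 9.0 hue [  1. 224. 189.] depthxy [330.5 112.2]
px [223. 221.] xy mm [594.3   2.9] rect [594.3   2.9] [36.3 34.2] ang 93.5 zdepth 13.2 hue [  8. 177. 179.] depthxy [594.4   2.8]
px [193. 234.] xy mm [671.3   3.2] rect [671.3   3.1] [37.1 34.6] ang 93.4 zdepth 21.1 hue [  8. 177. 178.] depthxy [671.9   7.5]
px [261. 286.] xy mm [588.9 191.2] rect [588.5 191.1] [62.5 18.5] ang 176.3 zdepth 13.4 hue [  8. 177. 180.] depthxy [589.1 191.1]
px [233. 310.] xy mm [666.4 213.4] rect [666.5 213.1] [64.5 16.8] ang 86.5 zdepth 21.4 hue [  8. 178. 176.] depthxy [667.4 217.1]
px [272. 309.] xy mm [590.8 249.8] rect [590.6 250. ] [62.5 18.2] ang 176.1 zdepth 13.3 hue [  8. 178. 179.] depthxy [590.7 249.7]
```

View pics/top9.png

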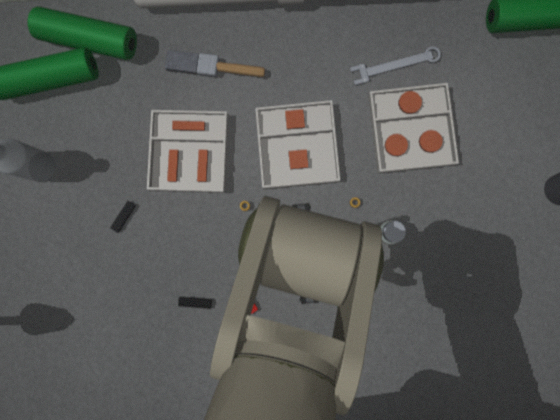

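View pics/scene9.png

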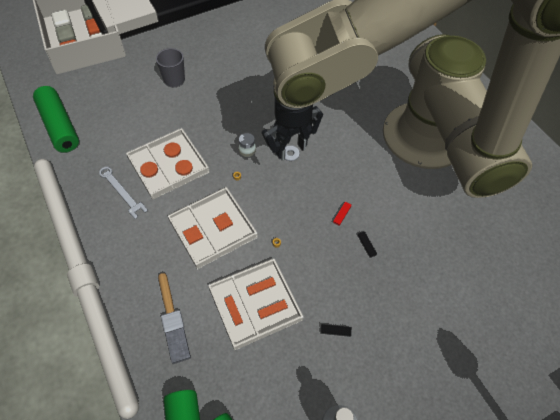

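All five blanks lie flat in the correct front bays: rounds at top-view px (396,145) and (430,141), the square at (298,159), bars at (172,166) and (202,166). The jar is unmoved at (393,231), and the arm is clear of everything.

```bash
python3 -c "
from cell import r
print(r.sign_off())"
```

```text
the job is handed in; nothing more can be done
None
```

All five blanks are in the front bay of the tray with their shape, and I handed the job in at about 29 s of the 107 s allowed. I lowered each one until the wrist force showed light contact (about 3 to 7 N), then opened the fingers slightly and lifted away.

- **Blanks:** in the last top and scene pictures every blank's top reads 12.8–14.1 mm high. Lying flat on the 4 mm floor it should be 14 mm, so none is stacked or resting on a wall.
- **Jar and look-alikes:** the jar is upright where it was, at the same spot in the top picture. I did not handle the red and black look-alikes.
- **Disagreement:** the cameras differ by about 2–5 mm in y, near the stated calibration error. The spacing in the trays is large enough that this changes nothing.

No check failed.

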